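Hold the run key on the mobile-shelving control desk

TASK

The powered shelving of this museum store is locked. On its sloping control desk pull the aisle-lock knob out until it clicks into its outer position; then take the key with the rectangular head from the key block, push it fully home in the key switch, turn it a quarter turn clockwise to the stop, and finish while still holding it turned there against its spring, so that the shelves keep running. Leave the other two keys, the jar and the brush where they are.

Things in the scene. Friction and masses are not known exactly. Their poses are not given: they have to be found in the camera images.
- console: fixed control desk, cream sheet steel, 220 mm deep (x), 280 mm wide (y), 70 mm high at the front edge, 150 mm at the rear. Origin: centre of the underside; x points from its low front edge to its rear.
- panel: the desk's sloping panel, at 20 degrees, rising away from the robot. Origin: its centre, on the surface; x up the slope, y to the left, z out at right angles. In its lower half it carries the aisle-lock knob (left, +y) and the key switch (right, -y), 150 mm apart. Two flush buttons and a lamp in the upper half are not used.
- keyway (a point): centre of the keyway's mouth in the fixed steel lock face, a disc 34 mm across that stands 6 mm above the panel and is 5 mm thick. Axes as the panel: z straight out, x up the slope. The keyway is a slot 11.6 mm (x) by 4.6 mm (y) with a 1.6 mm chamfer, straight in along -z. Behind the face the plug, with the same slot, turns with the blade.
- keyway_end (a point): inner end of the keyway, 40 mm in along -z from its mouth. Three sprung, sticky pins on the slot's +x side, first met with the key's tip about 11 mm in, resist the key one after the other, with up to about 20 N; rocking the key about z by 0.06 rad, or a firm push, gets past. The key stops with its shoulder on the face. It turns only when fully in and cannot be drawn out while turned.
- key_switch (a joint): turn of the plug, rad: 0 at rest, grows clockwise as seen from in front of the panel (about the keyway's -z axis), stop at 1.57. A spring returns it to 0 when let go (0.02 to 0.07 N m). The key has up to about 0.25 rad of play in the plug, so the key turns about 1.6 to 1.85 rad in all to reach the stop.
- knob_top (a point): centre of the top of the aisle-lock knob's head; axes as for keyway; moves with the knob. Black plastic mushroom head, 40 mm across, 19 mm thick, on a 12 mm steel stem; with the knob in, its top stands 33 mm above the panel.
- aisle_lock (a joint): travel of the aisle-lock knob along the panel's normal, m: 0 pushed in (as it starts), 0.010 pulled out. A detent snaps it to either end; it takes about 10 to 15 N to pull it out.
- key_block: fixed wooden block, 50 mm (x) by 200 mm (y) by 42 mm high. Origin: centre of the underside. In its three slots, along y and 65 mm apart, three keys stand blade down with their shoulders on its top; which key stands where varies.
- key: the key to use: black plastic head, a plain rectangle 28 mm wide (x), 10 mm thick (y), 37 mm high (z), over a steel blade; 45 g. Origin: at the shoulder, centre of the head's underside; z points up through the head. The same either way round (half turn about z). It stands upright in the block with its x axis along the block's y axis.
- key_tip (a point): tip of the key's blade, 36 mm below the shoulder along the key's -z; axes as key. Below the shoulder come a round neck, 4.2 mm thick and 8 mm long, then the flat blade, 10 mm wide (x) and 3 mm thick (y), tapered over its last 5 mm.
- disc_key: another key: round black disc head 40 mm across, 10 mm thick, its top 42 mm above the block. Origin at its shoulder. Leave alone.
- tee_key: another key: black T handle, a round bar 12 mm thick and 50 mm long, its top 34 mm above the block. Origin at its shoulder. Leave alone.
- jar: small terracotta jar, 94 mm across, 115 mm high, loose. Origin: centre of the underside. Leave alone.
- brush: dusting brush, about 200 mm long, lying loose on the bench along its x axis, handle to -x; origin near its middle, underneath. Leave alone.
Not all that is in view belongs to the job. Leave any pink or white look-alike of the key alone.

How it is judged:
By the outcome, as a careful person would: the job done as asked, in the order asked, and still so for the second after the job is handed in, while the arm keeps its last pose, push and grip.
It also fails if it takes over 67 s, if anything falls off the work surface, if the arm or the gripper's body presses on something with over 40 N, if the wrist force passes 120 N, or if a joint passes its speed limit or range.

ROBOT

A 6-joint arm with a two-finger parallel gripper is mounted at the origin on the work surface. World frame = base frame: x ahead of the robot, y to its left, z up, the work surface at z = 0. Lengths are in m, angles in rad, forces in N, time in s.
With the tool pointing down it reaches from about 0.2 to 0.875 m from the base axis. Payload 3.4 kg.
Tool frame: the origin (TCP) lies at the centre of the arm's flange, where the gripper is bolted on; the fingertips stand ctrl.tip_extent ahead of it and the grasp point (between the pads) lies 180 mm ahead of it (ctrl.tip_extent is the distance from the TCP to the fingertips, in m); z points along the fingers, y is the line along which they close (so a half turn about z gives the same grasp; the last joint's range is limited). The gripper opens to 94 mm and grips with 3 to 60 N. Pads are 16 mm wide; open, the fingers measure 119 mm over their backs; the gripper's body (75 mm by 177 mm) begins 78 mm behind the grasp point.
Start: joints at [1.221, 0.276, 1.505, -0, 1.361, -0.121], TCP at [0.13, 0.56, 0.405] pointing down, gripper open.
Joint ranges: [-2.89, 2.89], [-0.75, 2.08], [0.22, 2.7], [-1.18, 4.32], [0.11, 2.71], [-2.7, 2.7]. Speed limits (rad/s): [2.57, 2.57, 3.14, 3.14, 3.14, 3.14].

INTERFACE

Orientations are given as a unit quaternion [w, x, y, z].
In Python, from bench import ctrl, read_camera, calibration, workorder gives the robot as it stands.
- The arm moves only by the shell command python3 -m jog 'ROWS' [FORCE]. ROWS is JSON, a list of rows, each an object with "travel": the shift along the tool's x, y, z each as a share of 0.15 m, from -1 to 1, a list of three; "rotation": the turn, a rotation vector about the tool's x, y, z each as a share of 30 degrees, from -1 to 1, a list of three; "grip": the opening, from -1 (shut) to 1 (fully open). In form: [{"travel": [x, y, z], "rotation": [ax, ay, az], "grip": grip}, ...]. A call has 1 to 12 rows; each row shifts and turns the commanded pose from where the row before left it, along the tool's axes as they then stand; what a row does not reach is not made up. A row lasts 1/10 s, in which the tool goes at most 50 mm and 8.59 degrees, less where a joint would pass 70% of its speed; a pose out of reach is approached as far as the arm can. A call with a number of a shift or a turn outside -1 to 1 is refused whole. A call with a gripper value outside its range is refused whole. The fingers move at their own pace and stop on an object; FORCE is the grip in N (left out, the last holds). Time passes only in rows, so rows that do not move let the fingers close. It gives the time, the measured TCP pose, the force, the opening and the grip force at its end, in the units of the state.
- ctrl.observe(): the state, without advancing time (a new reading comes with each control period).
- read_camera(name): name is "side" or "top"; returns (picture, depth): 384x512x3 uint8, red, green, blue; 384x512 float32, m along the optical axis (not along the pixel's ray), 0 where there is no reading.
- calibration(name): a dict with "camera_matrix" (3x3 intrinsics, pixels), "R" (3x3) and "t" (3): a world point X has camera coordinates R X + t. Camera axes: x right, y down, z forward; pixel columns grow to the right and rows downward; lengths in m; the calibration is good to about 2 mm. A picture is of the moment at which its call begins. calibration takes no time and is no camera call.
- workorder.job_done(): hands the job in; it is judged then, once.
The state is a dict: "time": time; "joint_positions": joint angles; "joint_velocities": joint speeds; "effort": joint torques, N m; "tool_pos": TCP position; "eef_rot": TCP orientation; "wrist_force": force on the tool from outside, world axes, zero at the start; "ft_torque": the same for the moment, N m; "grip_width": opening from 0.0 (shut) to 1.0 (fully open); "grip_force": force on a finger pad.
Only numpy, scipy, OpenCV 4.12 (cv2) and the standard library are available. Lean on these libraries where they do the work, as an engineer would, in place of code of your own. Each camera call takes 0.05 s, during which the arm holds its last target. There are 200 camera calls.

## Working session

There is one attempt and no reset: what is moved stays moved. The work goes in short steps, Python scripts to look and compute and a shell command to move; the robot and the scene stay as the last step left them, time stands still between calls to the robot, and variables do not carry over. Pictures are saved under pics/ and viewed, at most 10 in all, crops included, and the job is handed in when it is done.

```bash
ls; mkdir -p pics; cat > h.py <<'E'
import numpy as np, cv2
from bench import ctrl, read_camera, calibration, workorder
from scipy.spatial.transform import Rotation as Ro
def R_of(q): return Ro.from_quat([q[1],q[2],q[3],q[0]])
def pts(name,depth):
    c=calibration(name);K=np.array(c["camera_matrix"]);R=np.array(c["R"]);t=np.array(c["t"])
    v,u=np.mgrid[:depth.shape[0],:depth.shape[1]]
    P=np.stack([(u-K[0,2])/K[0,0]*depth,(v-K[1,2])/K[1,1]*depth,depth],-1)
    return (P-t)@R
def ray(name,u,v):
    c=calibration(name);K=np.array(c["camera_matrix"]);R=np.array(c["R"]);t=np.array(c["t"])
    d=R.T@np.array([(u-K[0,2])/K[0,0],(v-K[1,2])/K[1,1],1]); return -R.T@t,d
def onz(name,u,v,z):
    o,d=ray(name,u,v); return o+d*(z-o[2])/d[2]
def proj(name,X):
    c=calibration(name);K=np.array(c["camera_matrix"]);p=K@(np.array(c["R"])@np.array(X)+np.array(c["t"])); return p[:2]/p[2]
E
python3 - <<'E'
from h import *
for n in("side","top"):
    p,d=read_camera(n); cv2.imwrite(f"pics/{n}0.png",p[:,:,::-1]); np.save(f"pics/{n}0.npy",d)
    o,dd=ray(n,256,192); print(n,o,dd)
s=ctrl.observe(); print(s, ctrl.tip_extent)
E
```

```text
pics
side [0.17911927 0.95525953 0.69999891] [ 0.3003744  -0.79421166 -0.52824002]
top [0.50868054 0.07858628 0.93879614] [ 0.01557253 -0.00310983 -0.99990764]
{'time': 0.1, 'joint_positions': array([ 1.22104991e+00,  2.76502197e-01,  1.50592547e+00, -4.96320847e-05,
        1.36064912e+00, -1.21001908e-01]), 'joint_velocities': array([-0.00054014, -0.00130485, -0.00350656, -0.00036081, -0.00105507,
        0.00122923]), 'effort': array([-7.62694117e-05, -4.05466568e+01, -2.37776828e+01,  7.01836450e-02,
        3.02688929e-02, -3.58946852e-05]), 'tool_pos': array([0.13034459, 0.55986817, 0.40394015]), 'eef_rot': array([-1.49458279e-04,  1.14117876e-01,  9.93466939e-01, -7.27266528e-04]), 'wrist_force': array([-0.40744765, -0.152485  , -0.71977182]), 'ft_torque': array([-0.00639214, -0.01241693, -0.06073411]), 'grip_force': 0.0, 'grip_width': 1.001243639848789} 0.1992
```

View pics/side0.png

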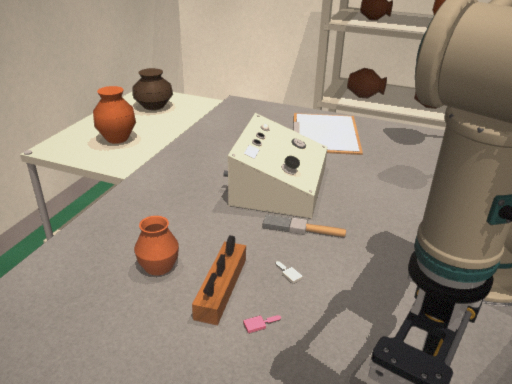

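View pics/top0.png

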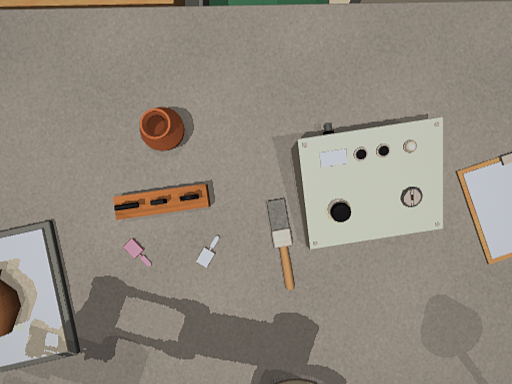

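The side view shows the block with three black-headed keys at about (210,286), (221,268) and (231,245), a pink look-alike at (255,324) and a white one at (290,273). In the top view the keys are at (127,206), (158,202) and (190,197), the knob is at (340,211) and the key switch at (411,197). Next I'll measure and take an enlarged crop.

```bash
python3 - <<'E'
from h import *
s=cv2.imread("pics/side0.png");t=cv2.imread("pics/top0.png")
a=cv2.resize(s[225:325,180:260],None,fx=5,fy=5,interpolation=cv2.INTER_CUBIC)
b=cv2.resize(t[175:225,105:220],None,fx=3.4,fy=3.4,interpolation=cv2.INTER_CUBIC)
c=cv2.resize(t[180:225,320:435],None,fx=3.4,fy=3.4,interpolation=cv2.INTER_CUBIC)
o=np.zeros((500,800,3),np.uint8);o[:,:400]=a;o[:b.shape[0],400:400+b.shape[1]]=b;o[200:200+c.shape[0],400:400+c.shape[1]]=c
cv2.imwrite("pics/crop1.png",o)
for n,img,roi in(("top",t,(180,220,105,220)),("side",s,(225,325,180,260))):
    d=np.load(f"pics/{n}0.npy");P=pts(n,d)
    m=np.zeros(img.shape[:2],np.uint8);m[roi[0]:roi[1],roi[2]:roi[3]]=(img.max(2)<60)[roi[0]:roi[1],roi[2]:roi[3]]
    k,L,st,ce=cv2.connectedComponentsWithStats(m)
    for i in range(1,k):
        if st[i,4]<15: continue
        q=P[(L==i)&(d>0)]
        print(n,st[i],ce[i].round(1),np.percentile(q,[2,50,98],axis=0).round(4).tolist())
    # wood block top
    hsv=cv2.cvtColor(img,cv2.COLOR_BGR2HSV)
d=np.load("pics/top0.npy");P=pts("top",d)
# panel plane
m=np.zeros(d.shape,bool);m[150:235,310:435]=1;m&=(t.min(2)>150)&(d>0)
q=P[m];z=q[:,2];A=np.c_[q[:,:2],np.ones(len(q))];w=np.ones(len(q),bool)
for _ in range(4):
    x=np.linalg.lstsq(A[w],z[w],rcond=None)[0];r=z-A@x;w=abs(r)<.004
n=np.array([-x[0],-x[1],1]);n/=np.linalg.norm(n)
print("plane",x,n,np.degrees(np.arccos(n[2])),np.degrees(np.arctan2(-n[1],-n[0])),r[w].std())
for u,v in((340,211),(411,197)):
    pp=P[v-14:v+15,u-14:u+15].reshape(-1,3);h=pp@n-x[2]*n[2]
    b=pp[(h>.004)];print(u,v,np.percentile(h,[50,80,95,99]),np.median(b,0),len(b))
m=(cv2.cvtColor(t,cv2.COLOR_BGR2HSV)[:,:,1]>120)&(P[:,:,2]>.03)&(P[:,:,2]<.05);m[:180]=0;m[225:]=0;m[:,:105]=0;m[:,220:]=0
q=P[m];print("block",np.median(q,0),cv2.minAreaRect((q[:,:2]*1000).astype(np.float32)))
E
```

```text
top [206 185   4  21  22] [207.9 194.5] [[0.4976, 0.1795, 0.0047], [0.5199, 0.1824, 0.012], [0.5409, 0.1847, 0.0242]]
top [180 194  19   7  83] [189.2 197. ] [[0.5089, 0.1972, 0.0441], [0.5147, 0.213, 0.0812], [0.5209, 0.2331, 0.0867]]
top [151 199  16   6  69] [158.6 201.3] [[0.5019, 0.2672, 0.0438], [0.5076, 0.2777, 0.0786], [0.512, 0.2925, 0.0813]]
top [114 202  25   8 122] [126.5 205.8] [[0.4931, 0.3214, 0.0434], [0.4992, 0.3439, 0.0753], [0.505, 0.367, 0.0793]]
side [226 237   9  18 107] [230.  245.2] [[0.507, 0.2102, 0.0485], [0.5096, 0.2275, 0.0719], [0.515, 0.2386, 0.0844]]
side [204 256  20  40 226] [214.6 276.7] [[0.4907, 0.2784, 0.0466], [0.4988, 0.3337, 0.0732], [0.5072, 0.3712, 0.0804]]
plane [ 0.36245002  0.04887031 -0.07331719] [-0.34039869 -0.04589706  0.93916036] 20.08897459694893 7.679063762604351 0.0014085429696025524
340 211 [0.00215609 0.0314128  0.03316978 0.03430283] [ 0.47911756 -0.0857669   0.127989  ] 353
411 197 [0.0013261  0.00540303 0.00707708 0.00837106] [ 0.50476196 -0.23542967  0.10440645] 274
block [0.50735746 0.27587436 0.04245639] ((506.7743835449219, 280.81610107421875), (48.663917541503906, 199.14361572265625), 6.890129089355469)
```

View pics/crop1.png

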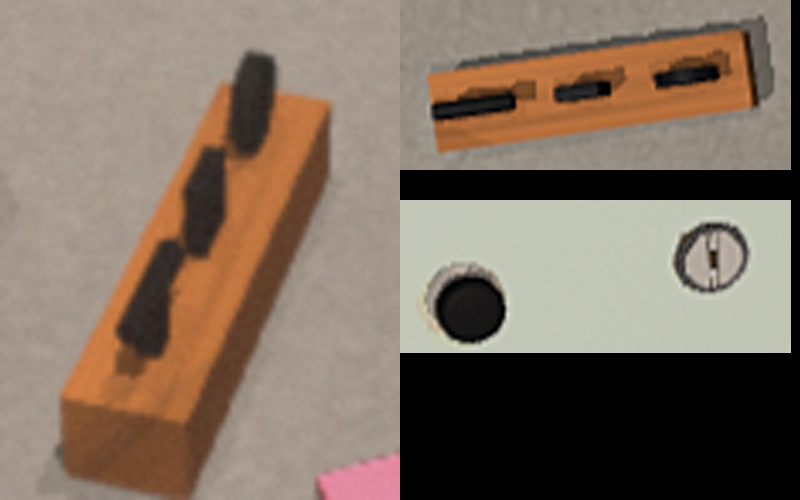

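Candidates in the top view: T key (127,206), 50 mm long with its top at 76 mm; middle key (158,201), about 27 mm wide with its top at 79 mm; right key (190,197), 40 mm disc with its top at 84 mm. The middle one fits the rectangular head (28 mm wide, 42+37 mm high), and the pink and white ones lie on the bench. The crop confirms it: flat-topped slab in the middle, disc on the right, T on the left. Next I'll refine by triangulating.

```bash
cat >> h.py <<'E'
def tri(pa,pb):
    (o1,d1),(o2,d2)=ray("top",*pa),ray("side",*pb)
    A=np.c_[d1,-d2];s=np.linalg.lstsq(A,o2-o1,rcond=None)[0];a,b=o1+s[0]*d1,o2+s[1]*d2
    return (a+b)/2,np.linalg.norm(a-b)
E
python3 - <<'E'
from h import *
s=cv2.imread("pics/side0.png");t=cv2.imread("pics/top0.png")
dt=np.load("pics/top0.npy");ds=np.load("pics/side0.npy");Pt=pts("top",dt);Ps=pts("side",ds)
# key head top surface in top view
for nm,P,img,(a,b,c,e) in(("top",Pt,t,(190,212,145,172)),("side",Ps,s,(240,300,195,240))):
    sub=P[a:b,c:e];g=img[a:b,c:e].max(2)
    m=(g<60)&(sub[...,2]>.05)&(abs(sub[...,1]-.28)<.022)
    q=sub[m];vv,uu=np.nonzero(m);print(nm,"key",m.sum(),(uu.min()+c,uu.max()+c,vv.min()+a,vv.max()+a),q.mean(0),q.min(0),q.max(0))
    if nm=="top":
        q=q[q[:,2]>.072];r=cv2.minAreaRect((q[:,:2]*1000).astype(np.float32));print(r,q.mean(0))
# panel outline, knob, lock in both views
for nm,P,img in(("top",Pt,t),("side",Ps,s)):
    hsv=cv2.cvtColor(img,cv2.COLOR_BGR2HSV)
    roi=(P[...,0]>.38)&(P[...,0]<.64)&(P[...,1]>-.33)&(P[...,1]<.02)&(P[...,2]>.06)
    m=roi&(img.max(2)<60)
    k,L,st,ce=cv2.connectedComponentsWithStats(m.astype(np.uint8))
    for i in range(1,k):
        if st[i,4]>25: print(nm,"dark",st[i],ce[i].round(1),np.median(P[L==i],0).round(4))
    n=np.array([-.3404,-.0459,.9392]);h=P@n-(-.07331719*.93916)
    c0=np.array([.506,-.235,.105]);ml=(np.linalg.norm(P-c0,axis=2)<.03)&(h>.0035)&(h<.012)
    k,L,st,ce=cv2.connectedComponentsWithStats(ml.astype(np.uint8));i=1+st[1:,4].argmax()
    print(nm,"lock",st[i],ce[i],P[L==i].mean(0),np.median(h[L==i]))
    if nm=="top":
        mp=roi&(abs(h)<.006)&(P[...,0]>.4);r=cv2.minAreaRect((P[mp][:,:2]*1000).astype(np.float32));print("panel",r)
    a=proj(nm,[.5047,-.2354,.1045]).astype(int);print(a)
    cv2.imwrite(f"pics/l_{nm}.png",cv2.resize(img[a[1]-20:a[1]+20,a[0]-25:a[0]+25],None,fx=8,fy=8,interpolation=cv2.INTER_CUBIC))
a=cv2.imread("pics/l_top.png");b=cv2.imread("pics/l_side.png");cv2.imwrite("pics/l.png",np.hstack([a,b]))
E
```

```text
top key 63 (np.int64(151), np.int64(166), np.int64(199), np.int64(204)) [0.50687838 0.277576   0.07657997] [0.50184261 0.26697486 0.05220414] [0.51187023 0.29255375 0.08144484]
((506.33203125, 279.93060302734375), (8.451419830322266, 25.11067771911621), 8.070967674255371) [0.50654639 0.27941687 0.07920054]
side key 95 (np.int64(217), np.int64(223), np.int64(256), np.int64(274)) [0.50269434 0.28991487 0.06765217] [0.49900079 0.27198103 0.05008595] [0.50837698 0.2985613  0.08125812]
top dark [379 146  10   9  73] [383.4 150.3] [ 0.5962 -0.1705  0.1401]
top dark [356 150  10   9  73] [361.  153.9] [ 0.5898 -0.1269  0.1399]
top dark [331 202  20  20 306] [340.2 211.6] [ 0.4793 -0.0861  0.129 ]
top lock [401 187  22  21 289] [411.59515571 197.35294118] [ 0.50422297 -0.23549124  0.10406931] 0.005614252706471326
panel ((528.8560791015625, -157.18801879882812), (221.34912109375, 281.4178161621094), 7.5967817306518555)
[411 197]
side dark [286 157  13  11  92] [291.5 161.8] [ 0.4762 -0.0747  0.1265]
side lock [292 139  14   9  72] [298.875      143.05555556] [ 0.50282229 -0.23123632  0.10368419] 0.005427395407276728
[298 142]
```

View pics/l.png

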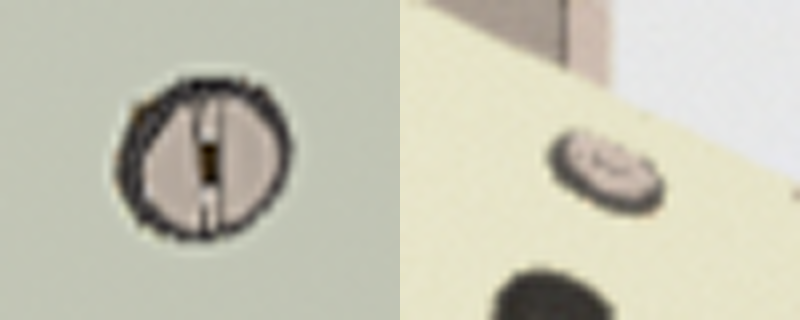

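The crop shows the slot centre at about (411.8,197) in the top view and (298.9,143) in the side view, lying along the slope. Next: triangulate and plan the knob approach.

```bash
cat >> h.py <<'E'
YAW=np.radians(7.4);TIL=np.radians(20)
N=np.array([-np.sin(TIL)*np.cos(YAW),-np.sin(TIL)*np.sin(YAW),np.cos(TIL)])
PX=np.array([np.cos(TIL)*np.cos(YAW),np.cos(TIL)*np.sin(YAW),np.sin(TIL)]);PY=np.cross(N,PX)
def frame(z,y):
    z=z/np.linalg.norm(z);y=y-z*(y@z);y/=np.linalg.norm(y);return np.c_[np.cross(y,z),y,z]
def go(grasp,z,y,depth=.18):
    "rotation first (in shares of 30deg, total), then travel in the new tool axes (shares of .15 m)"
    s=ctrl.observe();R=R_of(s["eef_rot"]).as_matrix();T=frame(np.array(z,float),np.array(y,float))
    rv=Ro.from_matrix(R.T@T).as_rotvec();tcp=np.array(grasp)-depth*T[:,2];d=tcp-s["tool_pos"]
    print("rot total",(np.degrees(rv)/30).round(4),"rows>=%.1f"%(np.degrees(np.linalg.norm(rv))/8.59))
    print("travel new axes",(T.T@d/.15).round(4),"old axes",(R.T@d/.15).round(4),"rows>=%.1f"%(np.linalg.norm(d)/.05),"tcp",tcp.round(4),"q",s["joint_positions"].round(2),"t",s["time"],"F",s["wrist_force"].round(1),"w",round(float(s["grip_width"])*94,1))
E
python3 - <<'E'
from h import *
L,e=tri((411.7,197.0),(298.9,143.0));print("lock",L,e)
print("knob",*tri((340.2,211.0),(291.8,160.5)))
print("key top",*tri((157.9,201.5),(220.5,258)))
print("keyhead on z .079",onz("top",158.0,201.3,.079), "slot on z .1045",onz("top",411.7,197,.1045))
kt=np.array([.477,-.0875,.127])
go(kt+.05*N,-N,PX)
E
```

```text
lock [ 0.5046626  -0.23705543  0.1008207 ] 0.0006085169739237156
knob [ 0.47979389 -0.08795214  0.12341515] 0.0019894644513503775
key top [0.5071947  0.27864692 0.07628209] 0.0006935545437708322
keyhead on z .079 [0.50728615 0.27766964 0.079     ] slot on z .1045 [ 0.50496506 -0.23555883  0.1045    ]
rot total [-0.5852 -0.4026  2.2921] rows>=8.4
travel new axes [-4.5775  0.9998  0.7953] old axes [-2.7383 -3.8625  0.4108] rows>=14.3 tcp [ 0.399  -0.0976  0.3431] q [ 1.22  0.28  1.51 -0.    1.36 -0.12] t 0.1 F [-0.4 -0.2 -0.7] w 94.1
```

```bash
python3 -m jog '[{"travel":[0,0,0],"rotation":[-0.065,-0.045,0.255],"grip":1},{"travel":[0,0,0],"rotation":[-0.065,-0.045,0.255],"grip":1},{"travel":[0,0,0],"rotation":[-0.065,-0.045,0.255],"grip":1},{"travel":[0,0,0],"rotation":[-0.065,-0.045,0.255],"grip":1},{"travel":[0,0,0],"rotation":[-0.065,-0.045,0.255],"grip":1},{"travel":[0,0,0],"rotation":[-0.065,-0.045,0.255],"grip":1},{"travel":[0,0,0],"rotation":[-0.065,-0.045,0.255],"grip":1},{"travel":[0,0,0],"rotation":[-0.065,-0.045,0.255],"grip":1},{"travel":[0,0,0],"rotation":[-0.065,-0.045,0.255],"grip":1}]'
python3 -c '
from h import *
go(np.array([.477,-.0875,.127])+.05*N,-N,PX)'
```

```text
time: 1.0
tool_pos: [0.1303, 0.5598, 0.4043]
eef_rot: [0.115, 0.653, 0.737, 0.131]
wrist_force: [0.1, 0.5, 0.3]
grip_width: 0.996
grip_force: 0.0
rot total [ 0.0041  0.003  -0.0138] rows>=0.1
travel new axes [-4.5769  0.9994  0.7974] old axes [-4.5683  1.0306  0.8067] rows>=14.3 tcp [ 0.399  -0.0976  0.3431] q [ 1.33  0.25  1.57 -0.35  1.21  1.31] t 1.0 F [0.1 0.5 0.3] w 93.6
```

```bash
python3 -m jog '[{"travel":[-0.285,0.064,0.05],"rotation":[0,0,0],"grip":1},{"travel":[-0.285,0.064,0.05],"rotation":[0,0,0],"grip":1},{"travel":[-0.285,0.064,0.05],"rotation":[0,0,0],"grip":1},{"travel":[-0.285,0.064,0.05],"rotation":[0,0,0],"grip":1},{"travel":[-0.285,0.064,0.05],"rotation":[0,0,0],"grip":1},{"travel":[-0.285,0.064,0.05],"rotation":[0,0,0],"grip":1},{"travel":[-0.285,0.064,0.05],"rotation":[0,0,0],"grip":1},{"travel":[-0.285,0.064,0.05],"rotation":[0,0,0],"grip":1}]' >/dev/null
python3 -m jog '[{"travel":[-0.285,0.064,0.05],"rotation":[0,0,0],"grip":1},{"travel":[-0.285,0.064,0.05],"rotation":[0,0,0],"grip":1},{"travel":[-0.285,0.064,0.05],"rotation":[0,0,0],"grip":1},{"travel":[-0.285,0.064,0.05],"rotation":[0,0,0],"grip":1},{"travel":[-0.285,0.064,0.05],"rotation":[0,0,0],"grip":1},{"travel":[-0.285,0.064,0.05],"rotation":[0,0,0],"grip":1},{"travel":[-0.285,0.064,0.05],"rotation":[0,0,0],"grip":1},{"travel":[-0.285,0.064,0.05],"rotation":[0,0,0],"grip":1},{"travel":[0,0,0],"rotation":[0,0,0],"grip":1}]'
python3 -c '
from h import *
go(np.array([.477,-.0875,.127])+.05*N,-N,PX)
go(np.array([.477,-.0875,.127])-.010*N,-N,PX)'
```

```text
time: 2.7
tool_pos: [0.4034, -0.0997, 0.3441]
eef_rot: [0.117, 0.653, 0.737, 0.13]
wrist_force: [0.7, -0.0, 0.8]
grip_width: 0.998
grip_force: 0.0
rot total [ 0.0047  0.0086 -0.0146] rows>=0.1
travel new axes [ 0.0174 -0.028  -0.0031] old axes [ 0.0171 -0.0281 -0.0033] rows>=0.1 tcp [ 0.399  -0.0976  0.3431] q [-0.5  -0.    2.04  0.27  0.83 -0.78] t 2.7 F [ 0.7 -0.   0.8] w 93.8
rot total [ 0.0047  0.0086 -0.0146] rows>=0.1
travel new axes [ 0.0174 -0.028   0.3969] old axes [ 0.0189 -0.0291  0.3967] rows>=1.2 tcp [ 0.4193 -0.095   0.2867] q [-0.5  -0.    2.04  0.27  0.83 -0.78] t 2.7 F [ 0.7 -0.   0.8] w 93.8
```

```bash
python3 -m jog '[{"travel":[0.017,-0.028,0.1],"rotation":[0.005,0.009,-0.015],"grip":1},{"travel":[0,0,0.1],"rotation":[0,0,0],"grip":1},{"travel":[0,0,0.1],"rotation":[0,0,0],"grip":1},{"travel":[0,0,0.083],"rotation":[0,0,0],"grip":1},{"travel":[0,0,0],"rotation":[0,0,0],"grip":-0.3},{"travel":[0,0,0],"rotation":[0,0,0],"grip":-0.3},{"travel":[0,0,0],"rotation":[0,0,0],"grip":-1},{"travel":[0,0,0],"rotation":[0,0,0],"grip":-1},{"travel":[0,0,0],"rotation":[0,0,0],"grip":-1},{"travel":[0,0,0],"rotation":[0,0,0],"grip":-1}]' 10
python3 -c '
from h import *
go(np.array([.477,-.0875,.127])-.008*N,-N,PX)'
```

```text
time: 3.7
tool_pos: [0.4164, -0.0901, 0.2891]
eef_rot: [0.113, 0.648, 0.742, 0.131]
wrist_force: [-0.7, 1.0, 0.1]
grip_width: 0.525
grip_force: 0.0
rot total [-0.0015 -0.0083  0.0114] rows>=0.0
travel new axes [-0.0348  0.0089  0.0067] old axes [-0.0349  0.0087  0.0065] rows>=0.1 tcp [ 0.4187 -0.0951  0.2886] q [-0.47  0.08  2.11  0.32  0.68 -0.82] t 3.7 F [-0.7  1.   0.1] w 49.4
```

```bash
python3 -m jog '[{"travel":[-0.02,0,0],"rotation":[0,0,0],"grip":-1},{"travel":[0,0,0],"rotation":[0,0,0],"grip":-1},{"travel":[0,0,0],"rotation":[0,0,0],"grip":-1},{"travel":[0,0,0],"rotation":[0,0,0],"grip":-1}]' 10
python3 -c '
from h import *
go(np.array([.477,-.0875,.127])-.008*N,-N,PX)'
```

```text
time: 4.1
tool_pos: [0.4171, -0.0931, 0.289]
eef_rot: [0.113, 0.648, 0.742, 0.131]
wrist_force: [0.8, 1.7, 1.2]
grip_width: 0.417
grip_force: 10.0
rot total [-0.001  -0.0084  0.0114] rows>=0.0
travel new axes [-0.0141  0.0071  0.0054] old axes [-0.0142  0.007   0.0053] rows>=0.1 tcp [ 0.4187 -0.0951  0.2886] q [-0.47  0.09  2.11  0.32  0.68 -0.83] t 4.1 F [0.8 1.7 1.2] w 39.2
```

```bash
python3 -m jog '[{"travel":[0,0,0],"rotation":[0,0,0],"grip":-1},{"travel":[0,0,0],"rotation":[0,0,0],"grip":-1},{"travel":[0,0,-0.02],"rotation":[0,0,0],"grip":-1},{"travel":[0,0,-0.02],"rotation":[0,0,0],"grip":-1},{"travel":[0,0,-0.02],"rotation":[0,0,0],"grip":-1},{"travel":[0,0,-0.01],"rotation":[0,0,0],"grip":-1},{"travel":[0,0,0],"rotation":[0,0,0],"grip":-1}]' 55; python3 -m jog '[{"travel":[0,0,-0.01],"rotation":[0,0,0],"grip":-1},{"travel":[0,0,0],"rotation":[0,0,0],"grip":-1},{"travel":[0,0,0],"rotation":[0,0,0],"grip":-1}]'
```

```text
time: 4.8
tool_pos: [0.4136, -0.0936, 0.2985]
eef_rot: [0.113, 0.648, 0.742, 0.131]
wrist_force: [4.9, 2.5, -3.5]
grip_width: 0.404
grip_force: 55.0
time: 5.1
tool_pos: [0.4136, -0.0937, 0.2987]
eef_rot: [0.113, 0.648, 0.742, 0.132]
wrist_force: [13.9, 2.2, -17.4]
grip_width: 0.406
grip_force: 55.0
```

```bash
python3 -m jog '[{"travel":[0,0,0.008],"rotation":[0,0,0],"grip":-1},{"travel":[0,0,0],"rotation":[0,0,0],"grip":1},{"travel":[0,0,0],"rotation":[0,0,0],"grip":1},{"travel":[0,0,0],"rotation":[0,0,0],"grip":1},{"travel":[0,0,0],"rotation":[0,0,0],"grip":1},{"travel":[0,0,-0.15],"rotation":[0,0,0],"grip":1},{"travel":[0,0,-0.2],"rotation":[0,0,0],"grip":1},{"travel":[0,0,-0.2],"rotation":[0,0,0],"grip":1},{"travel":[0,0,-0.1],"rotation":[0,0,0],"grip":1},{"travel":[0,0,0],"rotation":[0,0,0],"grip":1}]' 10
python3 - <<'E'
from h import *
p,d=read_camera("side");cv2.imwrite("pics/side1.png",p[:,:,::-1]);np.save("pics/side1.npy",d)
a,b=np.load("pics/side0.npy"),d
i0=cv2.imread("pics/side0.png")
for im,D in((i0,a),(p[:,:,::-1],b)):
    m=np.zeros(im.shape[:2],np.uint8);m[150:180,275:310]=(im.max(2)<60)[150:180,275:310]
    k,L,st,ce=cv2.connectedComponentsWithStats(m);j=1+st[1:,4].argmax();P=pts("side",D)[L==j]
    print(st[j],ce[j],np.percentile(P@N+.0689,[5,50,95]))
B=np.radians(6.9)
go([.507,.279,.16],[0,0,-1],[np.cos(B),np.sin(B),0])
E
```

```text
time: 6.1
tool_pos: [0.3802, -0.0986, 0.3926]
eef_rot: [0.115, 0.647, 0.742, 0.131]
wrist_force: [0.1, -0.5, -0.1]
grip_width: 1.0
grip_force: 0.0
[286 157  13  11  93] [291.46236559 161.77419355] [0.02155427 0.03073065 0.03421275]
[287 154  14  11 104] [293.28846154 158.66346154] [0.03252176 0.04107377 0.04445219]
rot total [ 0.667 -0.007  0.029] rows>=2.3
travel new axes [2.396  1.142  0.3414] old axes [2.3777 0.9902 0.7265] rows>=8.0 tcp [0.507 0.279 0.34 ] q [-0.54 -0.08  1.98  0.26  0.98 -0.79] t 6.15 F [-0.1 -0.2 -1.1] w 94.2
```

```bash
python3 -m jog '[{"travel":[0,0,0],"rotation":[0.222,-0.002,0.01],"grip":1},{"travel":[0,0,0],"rotation":[0.222,-0.002,0.01],"grip":1},{"travel":[0,0,0],"rotation":[0.222,-0.002,0.01],"grip":1},{"travel":[0.24,0.114,0.034],"rotation":[0,0,0],"grip":1},{"travel":[0.24,0.114,0.034],"rotation":[0,0,0],"grip":1},{"travel":[0.24,0.114,0.034],"rotation":[0,0,0],"grip":1},{"travel":[0.24,0.114,0.034],"rotation":[0,0,0],"grip":1},{"travel":[0.24,0.114,0.034],"rotation":[0,0,0],"grip":1},{"travel":[0.24,0.114,0.034],"rotation":[0,0,0],"grip":1},{"travel":[0.24,0.114,0.034],"rotation":[0,0,0],"grip":1},{"travel":[0.24,0.114,0.034],"rotation":[0,0,0],"grip":1},{"travel":[0.24,0.114,0.034],"rotation":[0,0,0],"grip":1}]'
python3 -m jog '[{"travel":[0.236,0.114,0.034],"rotation":[0,0,0],"grip":0},{"travel":[0,0,0],"rotation":[0,0,0],"grip":0},{"travel":[0,0,0],"rotation":[0,0,0],"grip":0},{"travel":[0,0,0],"rotation":[0,0,0],"grip":0}]'
python3 - <<'E'
from h import *
B=np.radians(6.9)
go([.507,.2785,.066],[0,0,-1],[np.cos(B),np.sin(B),0])
E
```

```text
time: 7.35
tool_pos: [0.4941, 0.2439, 0.3429]
eef_rot: [-0.002, 0.663, 0.749, -0.001]
wrist_force: [1.0, -0.9, -0.3]
grip_width: 1.0
grip_force: 0.0
time: 7.75
tool_pos: [0.5063, 0.2784, 0.339]
eef_rot: [-0.002, 0.663, 0.748, -0.001]
wrist_force: [-0.1, 0.3, 0.3]
grip_width: 0.697
grip_force: 0.0
rot total [-0.007  -0.0017 -0.0002] rows>=0.0
travel new axes [-1.0e-04  4.5e-03  6.2e-01] old axes [-0.0007  0.0067  0.62  ] rows>=1.9 tcp [0.507  0.2785 0.246 ] q [0.38 0.32 1.6  0.   1.22 0.26] t 7.75 F [-0.1  0.3  0.3] w 65.5
```

```bash
python3 -m jog '[{"travel":[0,0.005,0.2],"rotation":[-0.007,-0.002,0],"grip":0},{"travel":[0,0,0.2],"rotation":[0,0,0],"grip":0},{"travel":[0,0,0.12],"rotation":[0,0,0],"grip":0},{"travel":[0,0,0.1],"rotation":[0,0,0],"grip":0},{"travel":[0,0,0],"rotation":[0,0,0],"grip":-0.5},{"travel":[0,0,0],"rotation":[0,0,0],"grip":-0.7},{"travel":[0,0,0],"rotation":[0,0,0],"grip":-1},{"travel":[0,0,0],"rotation":[0,0,0],"grip":-1},{"travel":[0,0,0],"rotation":[0,0,0],"grip":-1},{"travel":[0,0,0],"rotation":[0,0,0],"grip":-1},{"travel":[0,0,0],"rotation":[0,0,0],"grip":-1},{"travel":[0,0,0],"rotation":[0,0,0],"grip":-1}]' 10
python3 - <<'E'
from h import *
B=np.radians(6.9)
go([.507,.2785,.066],[0,0,-1],[np.cos(B),np.sin(B),0]);print(ctrl.observe()["ft_torque"])
E
```

```text
time: 8.95
tool_pos: [0.5069, 0.2793, 0.2478]
eef_rot: [-0.0, 0.663, 0.748, 0.001]
wrist_force: [-4.1, -1.3, 6.5]
grip_width: 0.108
grip_force: 10.0
rot total [ 0.0014 -0.0015  0.0003] rows>=0.0
travel new axes [-0.0053  0.0002  0.012 ] old axes [-0.0053  0.0002  0.012 ] rows>=0.0 tcp [0.507  0.2785 0.246 ] q [0.38 0.41 1.72 0.   1.01 0.26] t 8.95 F [-4.1 -1.3  6.5] w 10.2
[-0.17923749  0.81496664  0.04550342]
```

```bash
python3 -m jog '[{"travel":[0,-0.007,-0.008],"rotation":[0,0,0],"grip":-1},{"travel":[0,0,0],"rotation":[0,0,0],"grip":-1},{"travel":[0,0,0],"rotation":[0,0,0],"grip":-1}]' 
python3 -m jog '[{"travel":[0,0,0],"rotation":[0,0,0],"grip":-1},{"travel":[0,0,0],"rotation":[0,0,0],"grip":-1},{"travel":[0,0,0],"rotation":[0,0,0],"grip":-1},{"travel":[0,0,-0.02],"rotation":[0,0,0],"grip":-1},{"travel":[0,0,-0.03],"rotation":[0,0,0],"grip":-1}]' 45 
python3 -m jog '[{"travel":[0,0,-0.05],"rotation":[0,0,0],"grip":-1},{"travel":[0,0,-0.1],"rotation":[0,0,0],"grip":-1},{"travel":[0,0,-0.15],"rotation":[0,0,0],"grip":-1},{"travel":[0,0,-0.2],"rotation":[0,0,0],"grip":-1},{"travel":[0,0,-0.2],"rotation":[0,0,0],"grip":-1},{"travel":[0,0,-0.2],"rotation":[0,0,0],"grip":-1},{"travel":[0,0,0],"rotation":[0,0,0],"grip":-1},{"travel":[0,0,0],"rotation":[0,0,0],"grip":-1}]'
python3 - <<'E'
from h import *
L=np.array([.5047,-.2357,.104])
go(L+.10*N,-N,PY)
for n in("side","top"):
    p,d=read_camera(n);cv2.imwrite(f"pics/{n}2.png",p[:,:,::-1]);np.save(f"pics/{n}2.npy",d)
s=ctrl.observe();g=s["tool_pos"]+.18*R_of(s["eef_rot"]).as_matrix()[:,2]
print(g,proj("side",g),proj("top",g))
u,v=proj("side",g).astype(int)
im=cv2.imread("pics/side2.png");cv2.imwrite("pics/k2.png",cv2.resize(im[max(0,v-50):v+60,max(u-60,0):u+60],None,fx=5,fy=5,interpolation=cv2.INTER_CUBIC))
E
```

```text
time: 9.25
tool_pos: [0.5065, 0.2792, 0.2483]
eef_rot: [0.0, 0.663, 0.748, 0.001]
wrist_force: [-2.1, -0.6, -0.1]
grip_width: 0.109
grip_force: 10.0
time: 9.75
tool_pos: [0.5067, 0.2792, 0.2557]
eef_rot: [0.0, 0.663, 0.748, 0.001]
wrist_force: [-1.4, 0.6, -1.3]
grip_width: 0.103
grip_force: 45.0
time: 10.55
tool_pos: [0.5065, 0.279, 0.3918]
eef_rot: [0.001, 0.663, 0.748, 0.003]
wrist_force: [-0.3, 0.1, -1.6]
grip_width: 0.102
grip_force: 45.0
rot total [-0.5153 -0.5155 -2.985 ] rows>=10.7
travel new axes [ 1.0827 -3.4013 -0.2188] old axes [-3.4111 -1.0631  0.1532] rows>=10.7 tcp [ 0.4097 -0.248   0.3671] q [0.38 0.29 1.52 0.   1.33 0.26] t 10.55 F [-0.3  0.1 -1.6] w 9.6
[0.50618049 0.27897003 0.2097643 ] [219.80408186 202.42925421] [139.85628432 202.44882198]
```

View pics/k2.png

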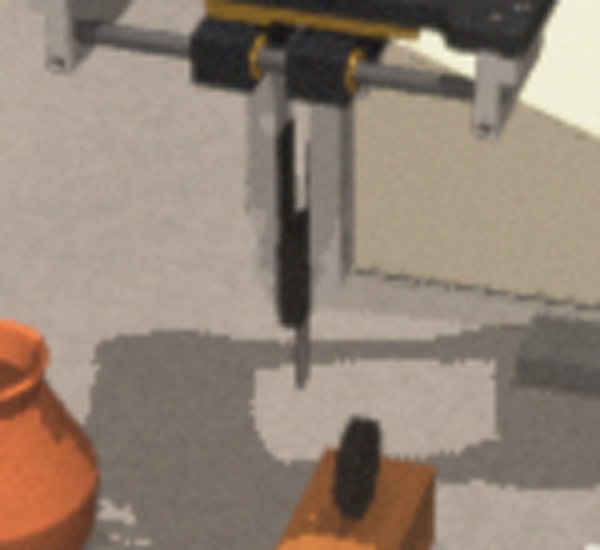

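The crop shows the key gripped upright, blade tip at about (219,229) in side pixels, with the disc key still in the block. Next I rotate and lift clear of the knob, then travel to the lock.

```bash
python3 -m jog '[{"travel":[0,0,0],"rotation":[-0.043,-0.043,-0.249],"grip":-1},{"travel":[0,0,0],"rotation":[-0.043,-0.043,-0.249],"grip":-1},{"travel":[0,0,0],"rotation":[-0.043,-0.043,-0.249],"grip":-1},{"travel":[0,0,0],"rotation":[-0.043,-0.043,-0.249],"grip":-1},{"travel":[0,0,0],"rotation":[-0.043,-0.043,-0.249],"grip":-1},{"travel":[0,0,0],"rotation":[-0.043,-0.043,-0.249],"grip":-1},{"travel":[0,0,0],"rotation":[-0.043,-0.043,-0.249],"grip":-1},{"travel":[0,0,0],"rotation":[-0.043,-0.043,-0.249],"grip":-1},{"travel":[0,0,0],"rotation":[-0.043,-0.043,-0.249],"grip":-1},{"travel":[0,0,0],"rotation":[-0.043,-0.043,-0.249],"grip":-1},{"travel":[0,0,0],"rotation":[-0.043,-0.043,-0.249],"grip":-1},{"travel":[0,0,0],"rotation":[-0.043,-0.043,-0.249],"grip":-1}]' 
python3 -m jog '[{"travel":[0,0,-0.2],"rotation":[0,0,0],"grip":-1},{"travel":[0,0,-0.2],"rotation":[0,0,0],"grip":-1},{"travel":[0.09,-0.28,-0.02],"rotation":[0,0,0],"grip":-1},{"travel":[0.09,-0.28,-0.02],"rotation":[0,0,0],"grip":-1},{"travel":[0.09,-0.28,-0.02],"rotation":[0,0,0],"grip":-1},{"travel":[0.09,-0.28,-0.02],"rotation":[0,0,0],"grip":-1},{"travel":[0.09,-0.28,-0.02],"rotation":[0,0,0],"grip":-1}]'
python3 - <<'E'
from h import *
L=np.array([.5047,-.2357,.104])
go(L+.10*N,-N,PY)
E
```

```text
time: 11.85
tool_pos: [0.5059, 0.2789, 0.3888]
eef_rot: [0.171, -0.067, 0.983, 0.01]
wrist_force: [-0.3, -0.1, -0.0]
grip_width: 0.105
grip_force: 45.0
time: 12.55
tool_pos: [0.4445, 0.0579, 0.437]
eef_rot: [0.171, -0.065, 0.983, 0.011]
wrist_force: [0.8, -0.8, -0.7]
grip_width: 0.104
grip_force: 45.0
rot total [ 0.0005 -0.0104  0.0051] rows>=0.0
travel new axes [ 0.6219 -1.9931  0.2692] old axes [ 0.6257 -1.9915  0.2721] rows>=6.3 tcp [ 0.4097 -0.248   0.3671] q [-0.05 -0.03  1.82  0.07  1.02 -1.78] t 12.55 F [ 0.8 -0.8 -0.7] w 9.8
```

```bash
python3 -m jog '[{"travel":[0.078,-0.249,0],"rotation":[0,-0.01,0.005],"grip":-1},{"travel":[0.078,-0.249,0],"rotation":[0,0,0],"grip":-1},{"travel":[0.078,-0.249,0],"rotation":[0,0,0],"grip":-1},{"travel":[0.078,-0.249,0],"rotation":[0,0,0],"grip":-1},{"travel":[0.078,-0.249,0],"rotation":[0,0,0],"grip":-1},{"travel":[0.078,-0.249,0],"rotation":[0,0,0],"grip":-1},{"travel":[0.078,-0.249,0],"rotation":[0,0,0],"grip":-1},{"travel":[0.074,-0.249,0],"rotation":[0,0,0],"grip":-1},{"travel":[0,0,0.15],"rotation":[0,0,0],"grip":-1},{"travel":[0,0,0.12],"rotation":[0,0,0],"grip":-1},{"travel":[0,0,0],"rotation":[0,0,0],"grip":-1},{"travel":[0,0,0],"rotation":[0,0,0],"grip":-1}]'
python3 - <<'E'
from h import *
L=np.array([.5047,-.2357,.104])
go(L+.10*N,-N,PY)
ims=[]
for n in("side","top"):
    p,d=read_camera(n);cv2.imwrite(f"pics/{n}3.png",p[:,:,::-1]);np.save(f"pics/{n}3.npy",d)
    u,v=proj(n,L+.02*N).astype(int);print(n,u-32,v-30)
    ims.append(cv2.resize(p[v-30:v+30,u-32:u+32,::-1],None,fx=6,fy=6,interpolation=cv2.INTER_CUBIC))
s=ctrl.observe();T=R_of(s["eef_rot"]).as_matrix();tip=s["tool_pos"]+T[:,2]*.2423
print("tip",tip,proj("side",tip),proj("top",tip),"panel offs",PX@(tip-L),PY@(tip-L),N@(tip-L))
cv2.imwrite("pics/k3.png",np.hstack(ims))
E
```

```text
time: 13.75
tool_pos: [0.4109, -0.2463, 0.3677]
eef_rot: [0.174, -0.063, 0.983, 0.012]
wrist_force: [-0.3, -0.5, -0.9]
grip_width: 0.104
grip_force: 45.0
rot total [ 0.0035  0.0016 -0.0024] rows>=0.0
travel new axes [ 0.0099 -0.0106  0.0003] old axes [ 0.0099 -0.0106  0.0002] rows>=0.0 tcp [ 0.4097 -0.248   0.3671] q [-0.8   0.09  1.87  0.34  0.99 -2.65] t 13.75 F [-0.3 -0.5 -0.9] w 9.8
side 269 106
top 383 170
tip [ 0.49399014 -0.23571649  0.14159322] [303.34378711 130.59380791] [419.2344683  202.66264168] panel offs 0.0028754917963693047 0.0013630267130725253 0.03895927586601016
```

View pics/k3.png

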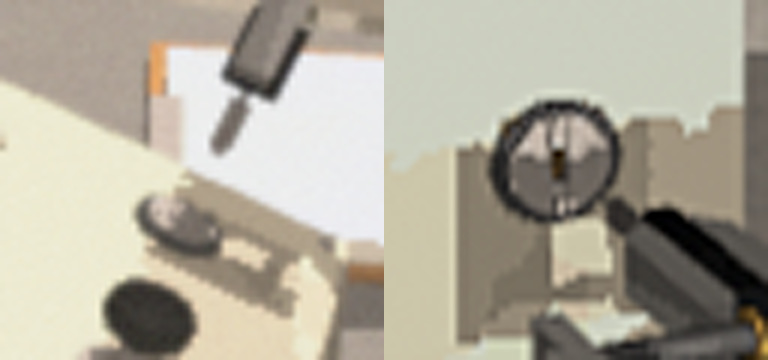

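The crop shows the key above the lock: tip at side (305,131) and top (421,204.5), slot at top (412,197). I'll compare the tip with the prediction using depth points.

```bash
python3 - <<'E'
from h import *
L=np.array([.5047,-.2357,.104]);s=ctrl.observe();T=R_of(s["eef_rot"]).as_matrix()
tip=s["tool_pos"]+T[:,2]*.2423;print("pred",[float(round(1000*a@(tip-L),1)) for a in(PX,PY,N)],s["time"])
for n in("side","top"):
    d=np.load(f"pics/{n}3.npy");im=cv2.imread(f"pics/{n}3.png");P=pts(n,d)-L
    a,b,c=P@PX*1e3,P@PY*1e3,P@N*1e3
    m=(abs(a)<18)&(abs(b)<18)&(c>28)&(c<100)&(d>0)
    for lo in range(28,88,6):
        k=m&(c>=lo)&(c<lo+6)
        if k.sum()>1:print(n,lo,k.sum(),"x",a[k].min().round(1),a[k].mean().round(1),a[k].max().round(1),"y",b[k].min().round(1),b[k].mean().round(1),b[k].max().round(1))
    # lock face
    k=(np.hypot(a,b)<25)&(c>-3)&(c<3);print(n,"lock",k.sum(),a[k].mean(),b[k].mean(),c[k].mean())
    # rays: pixel of tip -> point on plane c=tip height
for n,u,v in(("side",305.2,131.2),("top",421,204.3)):
    o,dd=ray(n,u,v);h=N@(tip-L);x=o+dd*(h-N@(o-L))/(N@dd);print(n,"tip on plane",1e3*PX@(x-L),1e3*PY@(x-L))
x,e=tri((421.,204.3),(305.2,131.2));print("tri",e,[1e3*q@(x-L) for q in(PX,PY,N)])
E
```

```text
pred [2.9, 1.4, 39.0] 13.85
side 40 6 x -4.0 -0.6 3.3 y 1.5 4.8 7.5
side 46 5 x -5.3 0.2 4.6 y 4.0 5.9 9.7
side 52 11 x -5.3 -0.6 4.4 y -1.2 3.9 8.7
side 58 7 x -5.3 -0.1 4.5 y 0.7 3.9 6.4
side 64 7 x -5.3 -0.3 4.4 y 1.9 3.7 5.4
side 70 4 x -10.2 -1.3 4.5 y 4.2 6.0 8.1
side 76 19 x -13.8 -0.2 13.0 y 3.6 7.8 12.1
side 82 12 x -12.5 -1.6 11.8 y 6.2 11.4 17.3
side lock 87 -0.1318706217118992 4.1910564934571175 -0.42840838394919506
top 40 4 x -3.1 0.6 4.3 y 0.5 2.2 3.0
top 46 8 x -4.1 1.0 5.4 y 1.3 2.6 3.3
top 52 10 x -2.4 2.4 5.3 y -0.0 2.2 4.3
top 58 5 x -1.9 2.3 4.4 y -0.0 2.0 3.1
top 64 2 x 1.9 3.0 4.1 y 1.7 2.5 3.3
top 76 9 x 10.9 12.9 14.0 y -5.8 1.9 6.8
top 82 17 x 10.4 12.4 14.4 y -9.2 2.5 13.6
top lock 315 -0.1673300344525831 0.728308692855307 -0.21529708748213808
side tip on plane -2.5298494486745575 -0.18726785362362053
top tip on plane -1.0613901445877332 -2.0159918852965486
tri 0.0009219651665733254 [np.float64(-2.237833318537696), np.float64(-2.8457266202757356), np.float64(37.443400450628566)]
```

```bash
python3 -m jog '[{"travel":[0.007,-0.005,0.1],"rotation":[0,0,0],"grip":-1},{"travel":[0,0,0.1],"rotation":[0,0,0],"grip":-1},{"travel":[0,0,0],"rotation":[0,0,0],"grip":-1},{"travel":[0,0,0],"rotation":[0,0,0],"grip":-1},{"travel":[0,0,0],"rotation":[0,0,0],"grip":-1},{"travel":[0,0,0],"rotation":[0,0,0],"grip":-1}]'
python3 - <<'E'
from h import *
L=np.array([.5047,-.2357,.104]);ims=[]
for n in("side","top"):
    s=ctrl.observe();T=R_of(s["eef_rot"]).as_matrix();tip=s["tool_pos"]+T[:,2]*.2423;print("pred",[float(round(1000*a@(tip-L),1)) for a in(PX,PY,N)],proj(n,tip),proj(n,L))
    p,d=read_camera(n);cv2.imwrite(f"pics/{n}4.png",p[:,:,::-1]);np.save(f"pics/{n}4.npy",d);P=pts(n,d)-L
    a,b,c=P@PX*1e3,P@PY*1e3,P@N*1e3
    m=(abs(a)<10)&(abs(b)<14)&(c>4)&(c<70)&(d>0)
    for lo in range(4,52,6):
        k=m&(c>=lo)&(c<lo+6)
        if k.sum()>1:
            vv,uu=np.nonzero(k);print(n,lo,k.sum(),"x",a[k].min().round(1),a[k].mean().round(1),a[k].max().round(1),"y",b[k].min().round(1),b[k].mean().round(1),b[k].max().round(1),"px",uu.mean().round(1),vv.mean().round(1))
    u,v=proj(n,L).astype(int);print(n,u-20,v-25)
    ims.append(cv2.resize(p[v-25:v+15,u-20:u+20,::-1],None,fx=10,fy=10,interpolation=cv2.INTER_CUBIC))
cv2.imwrite("pics/k4.png",np.hstack(ims))
E
```

```text
time: 14.45
tool_pos: [0.4205, -0.2462, 0.3411]
eef_rot: [0.175, -0.063, 0.982, 0.011]
wrist_force: [0.2, 0.0, -1.5]
grip_width: 0.103
grip_force: 45.0
pred [2.2, 0.1, 9.5] [299.34057969 139.12852523] [298.71372206 142.1810241 ]
side 10 4 x -1.7 0.2 2.1 y -1.8 2.1 7.1 px 300.5 138.5
side 16 6 x -4.1 -0.4 3.3 y 1.3 2.6 3.4 px 301.5 137.0
side 22 6 x -3.0 0.6 4.7 y -1.1 1.8 6.3 px 301.8 135.5
side 28 9 x -4.2 0.1 4.6 y -0.6 1.8 5.1 px 303.0 133.6
side 34 6 x -3.0 0.6 4.5 y -1.4 3.1 7.7 px 303.7 131.8
side 40 3 x -1.7 -0.1 2.1 y -0.7 2.0 4.4 px 304.7 130.3
side 46 10 x -7.7 0.2 8.3 y 1.0 4.5 6.9 px 305.5 128.5
side 278 117
pred [2.1, 0.2, 9.4] [413.48822193 197.7259949 ] [411.68049335 197.13165185]
top 10 4 x -3.2 -0.5 2.6 y 0.3 0.5 1.0 px 414.0 199.5
top 16 7 x -6.5 0.3 4.7 y -1.0 0.7 1.9 px 415.1 200.1
top 22 9 x -4.0 1.2 4.5 y -1.5 0.8 2.6 px 416.6 201.0
top 28 3 x 1.9 3.1 4.9 y 1.1 1.3 1.6 px 417.3 201.0
top 34 2 x 4.5 4.5 4.5 y -0.0 0.8 1.6 px 418.5 201.0
top 391 172
```

View pics/k4.png

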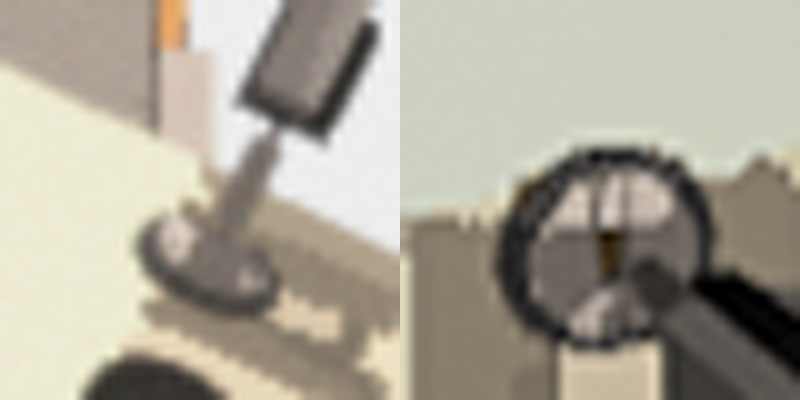

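The crop shows the blade tip about 9 mm above the face, at roughly (414.3,199.2) in the top view with the slot at (411.4,197). It is about 1–1.5 mm too far to -y. I'll correct and feel for the slot.

```bash
python3 -m jog '[{"travel":[0,0.009,0.03],"rotation":[0,0,0],"grip":-1},{"travel":[0,0,0.02],"rotation":[0,0,0],"grip":-1},{"travel":[0,0,0.015],"rotation":[0,0,0],"grip":-1},{"travel":[0,0,0],"rotation":[0,0,0],"grip":-1},{"travel":[0,0,0],"rotation":[0,0,0],"grip":-1}]'
cat >> h.py <<'E'
def st(L=np.array([.5047,-.2357,.104])):
    s=ctrl.observe();T=R_of(s["eef_rot"]).as_matrix();tip=s["tool_pos"]+T[:,2]*.2423
    print("tip xyN mm",[float(round(1000*a@(tip-L),1)) for a in(PX,PY,N)],"F panel",[float(round(a@s["wrist_force"],1)) for a in(PX,PY,N)],"M tool",(T.T@s["ft_torque"]).round(2),"q6",s["joint_positions"][5].round(3),"t",s["time"])
E
python3 -c 'from h import *;st()'
python3 -m jog '[{"travel":[0,0,0.015],"rotation":[0,0,0],"grip":-1},{"travel":[0,0,0],"rotation":[0,0,0],"grip":-1},{"travel":[0,0,0],"rotation":[0,0,0],"grip":-1}]' >/dev/null;python3 -c 'from h import *;st()'
```

```text
time: 15.05
tool_pos: [0.4236, -0.2443, 0.3308]
eef_rot: [0.174, -0.063, 0.983, 0.011]
wrist_force: [0.4, -0.2, -0.7]
grip_width: 0.104
grip_force: 45.0
tip xyN mm [1.6, 2.0, -1.3] F panel [0.1, -0.3, -0.8] M tool [-0.07  0.21  0.05] q6 -2.669 t 15.05
tip xyN mm [1.7, 1.8, -3.4] F panel [-0.1, 0.1, 0.6] M tool [ 0.05  0.2  -0.01] q6 -2.67 t 15.35
```

```bash
for i in 1; do python3 -m jog '[{"travel":[0,0,0.015],"rotation":[0,0,0],"grip":-1},{"travel":[0,0,0.015],"rotation":[0,0,0],"grip":-1},{"travel":[0,0,0],"rotation":[0,0,0],"grip":-1},{"travel":[0,0,0],"rotation":[0,0,0],"grip":-1}]' >/dev/null;python3 -c 'from h import *;st()'; done; python3 -m jog '[{"travel":[0,0,0.015],"rotation":[0,0,0],"grip":-1},{"travel":[0,0,0.01],"rotation":[0,0,0],"grip":-1},{"travel":[0,0,0],"rotation":[0,0,0],"grip":-1},{"travel":[0,0,0],"rotation":[0,0,0],"grip":-1}]' >/dev/null;python3 -c 'from h import *;st()'
```

```text
tip xyN mm [1.9, 1.3, -7.9] F panel [-0.4, -2.1, -1.9] M tool [ 0.46  0.11 -0.05] q6 -2.672 t 15.75
tip xyN mm [1.9, 1.3, -11.6] F panel [-0.8, -3.3, -1.9] M tool [0.71 0.08 0.04] q6 -2.673 t 16.15
```

```bash
python3 -m jog '[{"travel":[0,-0.004,0.015],"rotation":[0,0,0],"grip":-1},{"travel":[0,0,0.02],"rotation":[0,0,0.11],"grip":-1},{"travel":[0,0,0.01],"rotation":[0,0,-0.11],"grip":-1},{"travel":[0,0,0],"rotation":[0,0,0],"grip":-1}]' 58 >/dev/null;python3 -c 'from h import *;st()'; python3 -m jog '[{"travel":[0,0,0.02],"rotation":[0,0,0.11],"grip":-1},{"travel":[0,0,0.01],"rotation":[0,0,-0.11],"grip":-1},{"travel":[0,0,0],"rotation":[0,0,0],"grip":-1}]' >/dev/null;python3 -c 'from h import *;st()'
```

```text
tip xyN mm [1.1, 1.2, -18.5] F panel [-1.1, -3.6, 0.1] M tool [0.73 0.55 0.03] q6 -2.677 t 16.55
tip xyN mm [1.1, 1.2, -22.9] F panel [-2.7, -2.9, 2.3] M tool [0.63 0.71 0.01] q6 -2.679 t 16.85
```

```bash
python3 -m jog '[{"travel":[0.004,-0.004,0.02],"rotation":[0,0,0.11],"grip":-1},{"travel":[0,0,0.015],"rotation":[0,0,-0.1],"grip":-1},{"travel":[0,0,0],"rotation":[0,0,0],"grip":-1}]' >/dev/null;python3 -c 'from h import *;st()'; python3 -m jog '[{"travel":[0,0,0.02],"rotation":[0,0,0.11],"grip":-1},{"travel":[0,0,0.01],"rotation":[0,0,-0.1],"grip":-1},{"travel":[0,0,0],"rotation":[0,0,0],"grip":-1}]' >/dev/null;python3 -c 'from h import *;st()'
```

```text
tip xyN mm [1.1, 1.1, -27.9] F panel [-1.5, -2.2, 3.5] M tool [ 0.33  0.59 -0.01] q6 -2.678 t 17.15
tip xyN mm [1.1, 0.9, -32.4] F panel [-1.1, -2.1, 4.5] M tool [ 0.43  0.59 -0.04] q6 -2.675 t 17.45
```

```bash
python3 -m jog '[{"travel":[0,0,0.015],"rotation":[0,0,0.11],"grip":-1},{"travel":[0,0,0.01],"rotation":[0,0,-0.1],"grip":-1},{"travel":[0,0,0],"rotation":[0,0,0],"grip":-1}]' >/dev/null;python3 -c 'from h import *;st()'; python3 -m jog '[{"travel":[0,0,0.015],"rotation":[0,0,0.11],"grip":-1},{"travel":[0,0,0.01],"rotation":[0,0,-0.1],"grip":-1},{"travel":[0,0,0],"rotation":[0,0,0],"grip":-1}]' >/dev/null;python3 -c 'from h import *;st()'
```

```text
tip xyN mm [1.1, 0.7, -35.8] F panel [-2.9, -2.0, 7.5] M tool [0.36 0.77 0.04] q6 -2.672 t 17.75
tip xyN mm [1.3, 0.5, -36.9] F panel [-7.2, 1.4, 31.8] M tool [-0.06  1.88  0.1 ] q6 -2.668 t 18.05
```

The key is home: hard stop at 36.9 mm. I'll ease the push and start the turn, watching lateral force and torque.

```bash
python3 -m jog '[{"travel":[0,0,-0.012],"rotation":[0,0,0.1],"grip":-1},{"travel":[0,-0.001,0],"rotation":[0,0,0.25],"grip":-1},{"travel":[0,-0.001,0],"rotation":[0,0,0.25],"grip":-1},{"travel":[0,0,0],"rotation":[0,0,0],"grip":-1}]' >/dev/null;python3 -c 'from h import *;st()'; python3 -m jog '[{"travel":[0,-0.001,0],"rotation":[0,0,0.25],"grip":-1},{"travel":[0,-0.001,0],"rotation":[0,0,0.25],"grip":-1},{"travel":[0,0,0],"rotation":[0,0,0],"grip":-1}]' >/dev/null;python3 -c 'from h import *;st()'
```

```text
tip xyN mm [1.1, -0.1, -36.8] F panel [-4.2, -1.3, 16.2] M tool [0.72 1.15 0.02] q6 -2.351 t 18.45
tip xyN mm [0.9, -0.5, -36.8] F panel [-5.5, -1.3, 16.8] M tool [1.   0.91 0.07] q6 -2.09 t 18.75
```

```bash
cat >> h.py <<'E'
_st=st
def st():
    _st();s=ctrl.observe();T=R_of(s["eef_rot"]).as_matrix();f=T.T@s["wrist_force"]
    th=np.arctan2(T[:,0]@PY,-(T[:,0]@PX));print("null shares",(f/9000/.15).round(4)[:2],"theta",th.round(3))
E
python3 -m jog '[{"travel":[0.002,-0.003,0],"rotation":[0,0,0.25],"grip":-1},{"travel":[0,-0.001,0],"rotation":[0,0,0.25],"grip":-1},{"travel":[0,0,0],"rotation":[0,0,0],"grip":-1}]' >/dev/null;python3 -c 'from h import *;st()'; python3 -m jog '[{"travel":[0.001,-0.002,0],"rotation":[0,0,0.25],"grip":-1},{"travel":[0,-0.001,0],"rotation":[0,0,0.25],"grip":-1},{"travel":[0,0,0],"rotation":[0,0,0],"grip":-1}]' >/dev/null;python3 -c 'from h import *;st()'
```

```text
tip xyN mm [0.5, -1.0, -36.7] F panel [-4.9, -2.6, 16.2] M tool [ 1.11  0.58 -0.01] q6 -1.83 t 19.05
null shares [ 0.0009 -0.004 ] theta 0.862
tip xyN mm [0.2, -1.2, -36.7] F panel [-4.5, -2.4, 15.5] M tool [ 1.15  0.15 -0.01] q6 -1.569 t 19.35
null shares [-0.0002 -0.0038] theta 1.124
```

```bash
python3 -m jog '[{"travel":[0,-0.004,0],"rotation":[0,0,0.25],"grip":-1},{"travel":[0,-0.002,0],"rotation":[0,0,0.25],"grip":-1},{"travel":[0,0,0],"rotation":[0,0,0],"grip":-1}]' >/dev/null;python3 -c 'from h import *;st()'; python3 -m jog '[{"travel":[0,-0.002,0],"rotation":[0,0,0.15],"grip":-1},{"travel":[0,0,0],"rotation":[0,0,0],"grip":-1},{"travel":[0,0,0],"rotation":[0,0,0],"grip":-1}]' >/dev/null;python3 -c 'from h import *;st()'
```

```text
tip xyN mm [-0.2, -1.3, -36.7] F panel [-3.4, -1.2, 15.6] M tool [ 0.98 -0.05 -0.01] q6 -1.31 t 19.65
null shares [-0.0004 -0.0026] theta 1.386
tip xyN mm [-0.3, -1.3, -36.7] F panel [-3.4, -0.9, 15.5] M tool [ 0.89 -0.06 -0.12] q6 -1.234 t 19.95
null shares [-0.0004 -0.0025] theta 1.463
```

```bash
for k in 1; do python3 -m jog '[{"travel":[0,-0.002,0],"rotation":[0,0,0.15],"grip":-1},{"travel":[0,0,0],"rotation":[0,0,0],"grip":-1},{"travel":[0,0,0],"rotation":[0,0,0],"grip":-1}]' >/dev/null;python3 -c 'from h import *;st()'; done;  python3 -m jog '[{"travel":[0,-0.001,0],"rotation":[0,0,0.15],"grip":-1},{"travel":[0,0,0],"rotation":[0,0,0],"grip":-1},{"travel":[0,0,0],"rotation":[0,0,0],"grip":-1}]' >/dev/null;python3 -c 'from h import *;st()';  python3 -m jog '[{"travel":[0,0,0],"rotation":[0,0,0.1],"grip":-1},{"travel":[0,0,0],"rotation":[0,0,0],"grip":-1},{"travel":[0,0,0],"rotation":[0,0,0],"grip":-1}]' >/dev/null;python3 -c 'from h import *;st()'
```

```text
tip xyN mm [-0.5, -1.3, -36.7] F panel [-2.1, -1.9, 15.3] M tool [ 0.76 -0.08 -0.05] q6 -1.157 t 20.25
null shares [-0.0014 -0.0015] theta 1.542
tip xyN mm [-0.6, -1.3, -36.7] F panel [-3.0, -0.7, 15.3] M tool [ 0.76 -0.14 -0.11] q6 -1.078 t 20.55
null shares [-0.0007 -0.0021] theta 1.62
tip xyN mm [-0.7, -1.3, -36.7] F panel [-2.6, -1.8, 15.6] M tool [ 0.74 -0.27 -0.05] q6 -1.026 t 20.85
null shares [-0.0015 -0.0018] theta 1.672
```

```bash
python3 -m jog '[{"travel":[0,-0.001,0],"rotation":[0,0,0.12],"grip":-1},{"travel":[0,0,0],"rotation":[0,0,0],"grip":-1},{"travel":[0,0,0],"rotation":[0,0,0],"grip":-1}]' >/dev/null;python3 -c 'from h import *;st()';  python3 -m jog '[{"travel":[0,-0.001,0],"rotation":[0,0,0.12],"grip":-1},{"travel":[0,0,0],"rotation":[0,0,0],"grip":-1},{"travel":[0,0,0],"rotation":[0,0,0],"grip":-1}]' >/dev/null;python3 -c 'from h import *;st()'; python3 -m jog '[{"travel":[0,0,0],"rotation":[0,0,0.12],"grip":-1},{"travel":[0,0,0],"rotation":[0,0,0],"grip":-1},{"travel":[0,0,0],"rotation":[0,0,0],"grip":-1}]' >/dev/null;python3 -c 'from h import *;st()'
```

```text
tip xyN mm [-0.8, -1.2, -36.7] F panel [-2.3, -1.3, 15.5] M tool [ 0.75 -0.3  -0.08] q6 -0.964 t 21.15
null shares [-0.0012 -0.0015] theta 1.735
tip xyN mm [-0.9, -1.2, -36.7] F panel [-2.3, -0.8, 16.4] M tool [ 0.62 -0.29 -0.04] q6 -0.901 t 21.45
null shares [-0.001  -0.0015] theta 1.798
tip xyN mm [-1.0, -1.2, -36.7] F panel [-3.9, -1.1, 15.7] M tool [ 0.69 -0.46 -0.19] q6 -0.839 t 21.75
null shares [-0.0016 -0.0025] theta 1.86
```

```bash
python3 -m jog '[{"travel":[0,-0.001,0],"rotation":[0,0,0.08],"grip":-1},{"travel":[0,0,0],"rotation":[0,0,0],"grip":-1},{"travel":[0,0,0],"rotation":[0,0,0],"grip":-1}]' >/dev/null;python3 -c 'from h import *;st()';  python3 -m jog '[{"travel":[0,-0.001,0],"rotation":[0,0,0.08],"grip":-1},{"travel":[0,0,0],"rotation":[0,0,0],"grip":-1},{"travel":[0,0,0],"rotation":[0,0,0],"grip":-1}]' >/dev/null;python3 -c 'from h import *;st()'
```

```text
tip xyN mm [-1.1, -1.3, -36.7] F panel [-3.0, -1.2, 14.3] M tool [ 0.65 -0.43 -0.34] q6 -0.797 t 22.05
null shares [-0.0016 -0.0017] theta 1.902
tip xyN mm [-1.2, -1.3, -36.7] F panel [-2.4, -1.7, 14.7] M tool [ 0.55 -0.37 -0.43] q6 -0.756 t 22.35
null shares [-0.0018 -0.0011] theta 1.943
```

Torque climbs steadily from theta ≈ 1.84, well above what the spring gives, so this is the stop. One last look before handing in.

```bash
python3 - <<'E'
from h import *
p,d=read_camera("side");im=p[:,:,::-1].copy();cv2.imwrite("pics/side5.png",im)
P=pts("side",d);m=np.zeros(im.shape[:2],np.uint8);m[145:180,275:310]=(im.max(2)<60)[145:180,275:310]
k,L,s,ce=cv2.connectedComponentsWithStats(m)
for j in range(1,k):
    if s[j,4]>30: print("knob",s[j],ce[j],np.percentile(P[L==j]@N+.0689,[50,95]))
cv2.imwrite("pics/v5.png",cv2.resize(im[80:330,130:400],None,fx=2.2,fy=2.2,interpolation=cv2.INTER_CUBIC))
st()
E
```

```text
knob [287 154  13  11  95] [293.26315789 158.58947368] [0.04133491 0.0443793 ]
tip xyN mm [-1.1, -1.3, -36.7] F panel [-2.4, -0.8, 14.5] M tool [ 0.59 -0.36 -0.44] q6 -0.756 t 22.4
null shares [-0.0012 -0.0014] theta 1.943
```

View pics/v5.png

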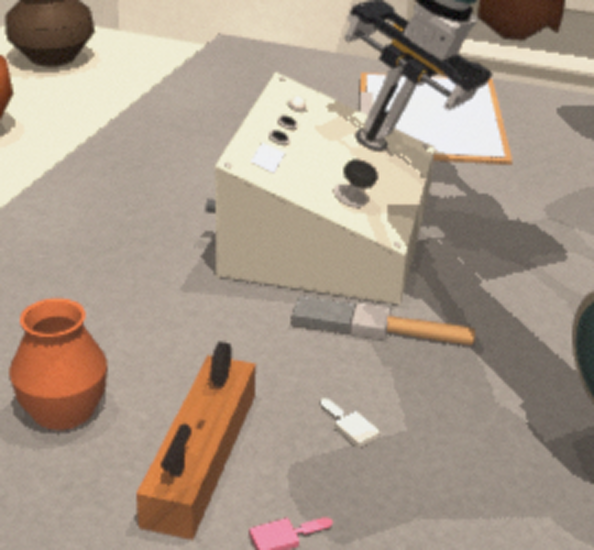

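The picture shows the knob out (360,172 in the crop), the key held in the switch at (373,140), the disc and T keys still in the block, and the jar and brush where they were. Handing in.

```bash
python3 -c 'from h import *;print(workorder.job_done())'
```

```text
the job is handed in; nothing more can be done
None
```

The job is handed in at about 22 s of the 67 s: the aisle-lock knob is out by about 10 mm, and the rectangular key is fully home and held clockwise at the stop; the other two keys, jar and brush look undisturbed in the last picture.

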